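Mount the loaded polishing drum on the tumbler's splined spindle

TASK

Start a polishing load: lift the open drum by its grip and carry it level over to the grey tumbler, with its two steel dies staying inside. Set it over the splined spindle and, pressing lightly, turn it until it drops fully home, flat on the drive plate. Then let go of it and push the tumbler's clutch lever all the way over towards the drum, leaving the other things on the bench where they lie.

Things in the scene. Friction and masses are not known exactly. Their poses are not given: they have to be found in the camera images.
- drum: loose open round grey pan, 116 mm across, 36 mm high, 0.36 to 0.59 kg, standing on the bench with two dies standing in it (floor 5 mm thick, wall 4 mm). Origin: centre of its underside, z up. In its middle an aluminium sleeve 50 mm across rises to 43 mm and carries the flat grip
- grip (a point): point on the drum's axis 80 mm above its underside, in the black flat upright grip: a block 64 mm long along the drum's x, 16 mm thick along the drum's y, from 43 to 102 mm above the drum's underside, so that the fingers pinch it across its thickness from above, clear of the pan; the heavy pan hangs below and swings if moved jerkily
- bore (a point): mouth of the sleeve, at the centre of the drum's underside: a cross-shaped bore 36 mm deep, open below. Its two slots, each 13 mm wide and 36 mm long, cross in the middle and run along the drum's x and y
- tumbler: grey motor box fixed to the bench, 150 mm (x) by 146 mm (y) by 50 mm high. Origin: on the bench, under the spindle's axis; the box reaches from -70 to +80 mm in x and -61 to +85 mm in y of this frame. Its drive plate with the spindle is over the origin; its clutch lever stands at the front left corner, x = -54, y = +64 mm
- plate (a point): centre of the top of the drive plate, a dark steel disc 90 mm across, 66 mm above the bench, on the axis of the upright steel spindle. A drum fully home lies on this plate: its underside at this height
- keys (a point): on the spindle's axis at the top of its keys, 14 mm above the plate: four keys in a cross, 32 mm tip to tip, each 10 mm thick. The spindle does not turn. The cross stands at another angle each time, which is not measured (it can be seen) and has nothing to do with the tumbler's or this point's yaw; it repeats every 90 degrees
- nose (a point): top of the spindle, 31 mm above the plate: a round nose 15 mm across above the keys, its last 9 mm tapered. It enters the drum's bore at any angle. Slots and keys not in line: the drum stops with its underside on the key tops, 14 mm above the plate. Turned until they agree within about 4 degrees, it can go down the last 14 mm
- clutch (a joint): clutch lever beside the drive plate: 0 = leaning away from the plate (0.5 rad from upright, to the tumbler's +y), 0.5 = upright, 0.8 rad = all the way over towards the plate (to -y). Starts at 0 to 0.1. Light friction (0.06 N m); it stays where it is left
- clutch_tip (a point): centre of the lever's 24 mm black ball, 70 mm from its pivot; the pivot's axis is parallel to the tumbler's x, through x = -54, y = +64, z = 60 mm in the tumbler's frame; the lever is a 9 mm rod on a block 26 mm (x) by 36 mm (y) whose top is 62 mm above the bench; with the drum home, its rim is at 102 mm and just clear of the lever
- die_a: plain hollow conical steel die, 25 mm wide at its foot, 31 mm high, 20 g, standing loose in the drum, at the start on the drum's -x side; origin: centre of its underside
- die_b: plain hollow conical steel die, 25 mm wide at its foot, 31 mm high, 20 g, standing loose in the drum, at the start on the drum's +x side; origin: centre of its underside
- tin: bystander: round tin of findings, 52 mm across, 18 mm high; origin: centre of its underside
- file: bystander: hand file, 156 mm long, lying flat; origin: its middle
- case: bystander: small case, 48 x 70 x 22 mm; origin: centre of its underside
- tweezers: bystander: tweezers, 129 mm long, lying flat; origin: their middle

How it is judged:
By the outcome, as a careful person would: the job done as asked, in the order asked, and still so for the second after the job is handed in, with the robot touching nothing.
It also fails if it takes over 72 s, if anything falls off the work surface, if the arm or the gripper's body presses on something with over 40 N, if the wrist force passes 120 N, or if a joint passes its speed limit or range.

ROBOT

A 7-joint arm with a two-finger parallel gripper is mounted at the origin on a cart in front of the work surface, level with it; the furniture and walls round the work are solid. World frame = base frame: x ahead of the robot, y to its left, z up, the work surface at z = 0. Lengths are in m, angles in degrees, forces in N, time in s.
With the tool pointing down it reaches from about 0.4 to 0.9 m from the base axis. Payload 5.5 kg.
Tool frame: the origin (TCP) lies midway between the tips of the shut fingers; the grasp point (between the pads) lies env.grip_point_offset behind it (env.grip_point_offset is the distance from the TCP to the grasp point, in m); z points along the fingers, y is the line along which they close (so a half turn about z gives the same grasp; the last joint's range is limited). The gripper opens to 92 mm and grips with 3 to 60 N. Pads are 19 mm wide; open, the fingers measure 130 mm over their backs; the gripper's body (75 mm by 190 mm) begins 47 mm behind the grasp point.
Start: joints at [78.449, 28.699, -24.465, 88.831, 12.651, 65.22, -12.049], TCP at [0.291, -0.581, 0.227] pointing down, gripper open.
Joint ranges: [-164.97, 164.97], [-17.58, 116.51], [-87.97, 89.64], [11.32, 138.91], [-80.73, 260.73], [10.89, 115.49], [-147.41, 147.41]. Speed limits (degrees/s): [147.25, 147.25, 180, 180, 180, 180, 180].

INTERFACE

Orientations are given as [roll, pitch, yaw] about the fixed x, y, z axes, in that order (R = Rz(yaw) Ry(pitch) Rx(roll)).
In Python, from bench import env, grab_frame, hand_in gives the robot as it stands.
- The arm moves only by the tool play_rows, never from a script. Its argument "plan" is a list that holds one entry, the list of rows, each a list of 7 numbers: the closure, from -1 (fully open) to 1 (shut), then the shift along the tool's x, y, z normalised to -1 to 1, where 1 is 500 mm, then the turn, a rotation vector about the tool's x, y, z normalised to -1 to 1, where 1 is 120 degrees. In form: [[[jaw, tx, ty, tz, ax, ay, az], ...]]. A call has 1 to 12 rows; each row shifts and turns the commanded pose from where the row before left it, along the tool's axes as they then stand; what a row does not reach is not made up. A row lasts 1/12 s, in which the tool goes at most 41.7 mm and 7.16 degrees, less where a joint would pass 70% of its speed; a pose out of reach is approached as far as the arm can. A call with a number of a shift or a turn outside -1 to 1 is refused whole. A call with a gripper value outside its range is refused whole. The fingers move at their own pace and stop on an object; "grip_force" is the grip in N (left out, the last holds). Time passes only in rows, so rows that do not move let the fingers close. It gives the time, the measured TCP pose, the force, the opening and the grip force at its end, in the units of the state.
- env.read_state(): the state, without advancing time (a new reading comes with each control period).
- grab_frame(name): name is "side" or "top" or "wrist"; returns a dict with "frame" (384x512x3 uint8, red, green, blue), "intrinsics" (3x3 intrinsics, pixels), "R" (3x3) and "t" (3): a world point X has camera coordinates R X + t. Camera axes: x right, y down, z forward; pixel columns grow to the right and rows downward; lengths in m; the calibration is good to about 2 mm. A picture is of the moment at which its call begins. There is no depth.
- hand_in(): hands the job in; it is judged then, once.
The state is a dict: "t": time; "qpos": joint angles; "qvel": joint speeds; "joint_efforts": joint torques, N m; "tool_pos": TCP position; "tcp_rot": TCP orientation; "ft_force": force on the tool from outside, world axes, zero at the start; "torque": the same for the moment, N m; "opening": finger opening in m; "finger_force": force on a finger pad.
Only numpy, scipy, OpenCV 4.12 (cv2) and the standard library are available. Lean on these libraries where they do the work, as an engineer would, in place of code of your own. Each camera call takes 0.05 s, during which the arm holds its last target. There are 200 camera calls.

## Working session

There is one attempt and no reset: what is moved stays moved. The work goes in short steps, Python scripts to look and compute and a tool call to move; the robot and the scene stay as the last step left them, time stands still between calls to the robot, and variables do not carry over. Pictures are saved under pics/ and viewed, at most 10 in all, crops included, and the job is handed in when it is done.

Besides the shell and the picture viewer there is one more tool, called after "Call:" by a JSON object that holds its "name" and its "arguments", one argument or row to a line. play_rows: Moves the arm, as the interface text tells. Its arguments: {"type":"object","properties":{"plan":{"type":"array","items":{"type":"array","items":{"type":"array","items":{"type":"number","minimum":-1,"maximum":1}}}},"grip_force":{"type":"number"}},"required":["plan"]}

```bash
mkdir -p pics; ls; cat > h.py <<'E'
import numpy as np, cv2, json
from bench import env, grab_frame, hand_in
def snap(n,f):
    d=grab_frame(n); cv2.imwrite(f'pics/{f}.png',cv2.cvtColor(d['frame'],cv2.COLOR_RGB2BGR))
    np.savez(f'pics/{f}.npz',**d); return d
E
python3 - <<'E'
from h import *
a=[cv2.cvtColor(snap(n,n+'0')['frame'],cv2.COLOR_RGB2BGR) for n in ('top','side')]
s=env.read_state(); print(s, env.grip_point_offset)
for n in ('top','side'):
    d=np.load(f'pics/{n}0.npz'); print(d['intrinsics'],-d['R'].T@d['t'])
E
```

```text
pics
{'t': 0.1, 'qpos': array([ 78.44818789,  28.7498006 , -24.45255832,  88.88487256,
        12.65144466,  65.21867134, -12.05034616]), 'qvel': array([-0.02247953, -0.04425644, -0.06109262, -0.10514235, -0.04303392,
       -0.11932097,  0.07660147]), 'joint_efforts': array([-1.11507208e-02, -5.67880011e+01, -5.83811894e+00, -2.79917049e+01,
       -6.89647556e-02,  2.41853599e-02,  7.12966676e-05]), 'tool_pos': array([ 0.29103761, -0.58050775,  0.2257689 ]), 'tcp_rot': array([-1.79899844e+02, -2.90809079e-03,  2.66323752e+01]), 'ft_force': array([-0.10665368,  0.17197124, -0.22577165]), 'torque': array([ 0.05769333,  0.0108727 , -0.02275021]), 'finger_force': 0.0, 'opening': 0.09202607551675508} 0.0188
[[461.13154045   0.         253.05171249]
 [  0.         461.13154045 194.51035351]
 [  0.           0.           1.        ]] [ 0.27900438 -0.08766495  1.489708  ]
[[351.14211104   0.         255.48123229]
 [  0.         351.14211104 196.26463403]
 [  0.           0.           1.        ]] [0.16892736 0.53680527 0.53343368]
```

View pics/top0.png

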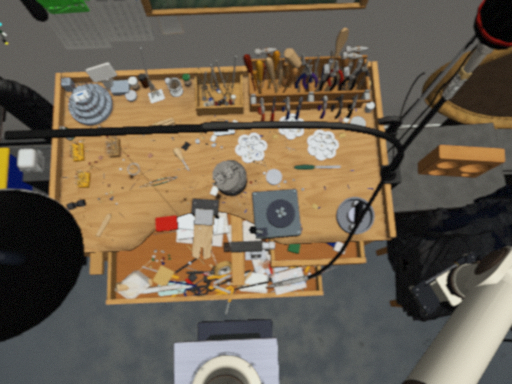

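View pics/side0.png

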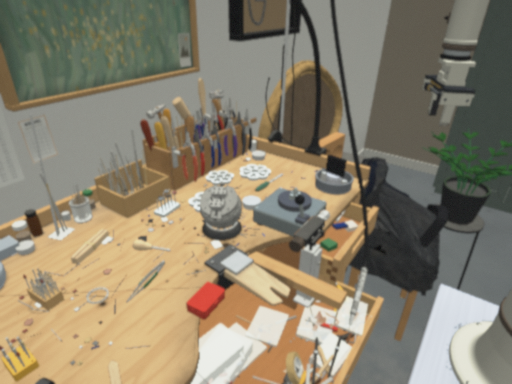

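The top view shows the drum at about (354,216), the tumbler with its plate at about (280,212), and the tin at (273,176). The side view shows the drum at (333,180) and the tumbler at (290,207). A dark cable or flex passes near the drum, so I'll enlarge that area.

```bash
python3 - <<'E'
from h import *
t=cv2.imread('pics/top0.png')[170:262,240:400]; s=cv2.imread('pics/side0.png')[140:256,240:400]
t=cv2.resize(t,None,fx=5,fy=5,interpolation=cv2.INTER_CUBIC)[:, :800]; 
cv2.imwrite('pics/topc.png',t); cv2.imwrite('pics/sidec.png',cv2.resize(s,None,fx=5,fy=5,interpolation=cv2.INTER_CUBIC))
E
```

```text
(no output)
```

View pics/topc.png

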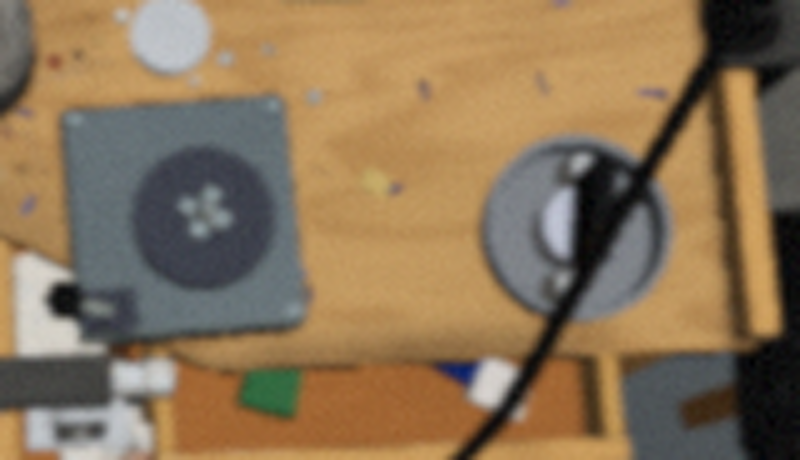

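View pics/sidec.png

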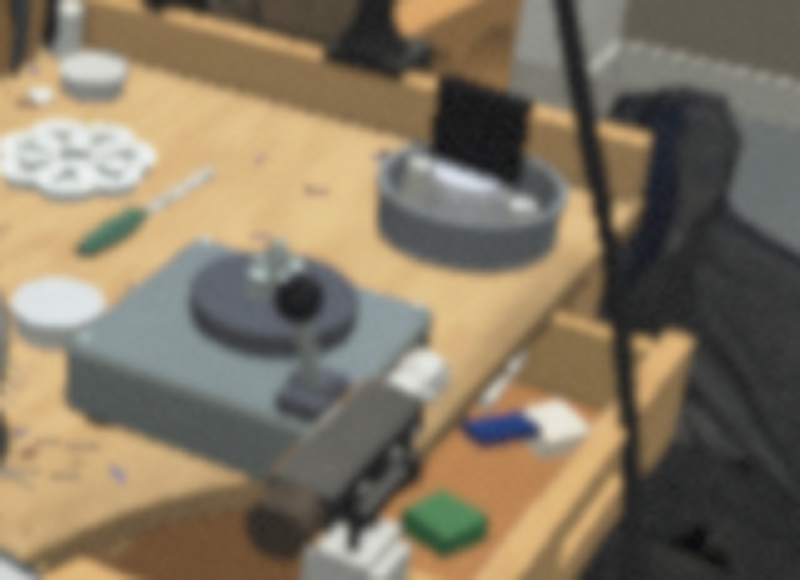

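The drum rim centre is at top ≈(355.6,215.6) and side ≈(334.4,178.6). The dies lie along roughly world x. The keys cross is at top ≈(281,212). The lever ball is at top ≈(253,230) and side ≈(300,199). Next I'll triangulate these and the hanging cable.

```bash
cat >> h.py <<'E'
def load(f):
    d=np.load(f'pics/{f}.npz'); return d
def proj(d,X):
    c=d['R']@np.asarray(X,float)+d['t']; p=d['intrinsics']@c; return p[:2]/p[2]
def ray(d,uv):
    v=d['R'].T@np.linalg.solve(d['intrinsics'],[*uv,1.]); return -d['R'].T@d['t'],v/np.linalg.norm(v)
def atz(d,uv,z):
    o,v=ray(d,uv); return o+v*(z-o[2])/v[2]
def tri(*obs):
    A=np.zeros((3,3));b=np.zeros(3)
    for d,uv in obs:
        o,v=ray(d,uv);P=np.eye(3)-np.outer(v,v);A+=P;b+=P@o
    return np.linalg.solve(A,b)
E
python3 - <<'E'
from h import *
np.set_printoptions(precision=4,suppress=True)
T=load('top0');S=load('side0')
f=lambda x,y:(240+x/5,170+y/5); g=lambda x,y:(240+x/5,140+y/5)
for n,a,b in [('rim',f(578,228),g(472,193)),('nose',f(205,213),g(275,243)),('plate',f(203,218),g(274,297)),('ball',f(65,300),g(298,298)),('tin',f(170,35),g(58,300))]:
    print(n,tri((T,a),(S,b)))
for n,c,z in [('bl',(65,113),.05),('br',(303,325),.05),('tr',(282,97),.05),('lo',(85,342),.05),('die1',(580,168),.036),('die2',(558,288),.036),('platetop',(203,218),.066),('rim',(578,228),.036)]: print(n,atz(T,f(*c),z))
# cable
poly=np.array([(330,0),(340,30),(356,140),(368,230),(375,290)])
for uv in [(383,184),(375,195),(362,213),(350,233),(340,248),(330,262),(312,275)]:
    zs=np.linspace(0,1.4,281); P=[atz(T,uv,z) for z in zs]; q=np.array([proj(S,p) for p in P])
    e=np.interp(q[:,1],poly[:,1],poly[:,0])-q[:,0]
    for i in np.where(np.diff(np.sign(e)))[0]:
        if -20<q[i,1]<300: print(uv,P[i],q[i])
E
```

```text
rim [ 0.5171 -0.4359  0.0242]
nose [ 0.5279 -0.19    0.0927]
plate [ 0.5288 -0.1917  0.0593]
ball [ 0.4719 -0.102   0.1215]
tin [ 0.6596 -0.1798  0.0171]
bl [ 0.6019 -0.1082  0.05  ]
br [ 0.4593 -0.2514  0.05  ]
tr [ 0.6065 -0.2477  0.05  ]
lo [ 0.4545 -0.1142  0.05  ]
die1 [ 0.5546 -0.4379  0.036 ]
die2 [ 0.4776 -0.4167  0.036 ]
platetop [ 0.5272 -0.1914  0.066 ]
rim [ 0.5157 -0.433   0.036 ]
(383, 184) [ 0.5348 -0.425   0.385 ] [344.1545  58.5884]
(375, 195) [ 0.5173 -0.4153  0.34  ] [346.4906  77.4014]
(362, 213) [ 0.4847 -0.3965  0.265 ] [351.1189 108.5541]
(350, 233) [ 0.4451 -0.3826  0.16  ] [356.9787 149.3756]
(340, 248) [ 0.4114 -0.3677  0.07  ] [361.3335 183.207 ]
```

```bash
cat >> h.py <<'E'
from scipy.spatial.transform import Rotation as Ro
def plan(p,yaw,n,jaw,cur=None):
    """rows to go straight from the current pose to p, [180,0,yaw]"""
    s=env.read_state(); 
    p0,r0=cur if cur else (s['tool_pos'],Ro.from_euler('xyz',s['tcp_rot'],degrees=True))
    R1=Ro.from_euler('xyz',[180,0,yaw],degrees=True)
    rv=(r0.inv()*R1).as_rotvec()/n; d=(np.array(p)-p0)/n; rows=[];r=r0
    for i in range(n):
        rows.append([jaw]+[float(round(v,4)) for v in (*(r.inv().apply(d)/.5),*(np.degrees(rv)/120))]); r=r*Ro.from_rotvec(rv)
    print('mm/row',np.linalg.norm(d)*1e3,'deg/row',np.degrees(np.linalg.norm(rv)))
    print(json.dumps(rows))
E
python3 - <<'E'
from h import *
np.set_printoptions(precision=4,suppress=True)
d=snap('wrist','w0'); s=env.read_state()
R=Ro.from_euler('xyz',s['tcp_rot'],degrees=True)
print(R.inv().apply(-d['R'].T@d['t']-s['tool_pos']), R.inv().apply(d['R'][2]), d['intrinsics'])
plan([.48,-.46,.27],-13,9,-1)
E
```

```text
[ 0.073  -0.0005 -0.1571] [-0.2699  0.0007  0.9629] [[324.0942   0.     253.5484]
 [  0.     324.0942 196.6716]
 [  0.       0.       1.    ]]
mm/row 25.37928677749268 deg/row 4.403628211345705
[[-1, 0.0495, -0.0052, -0.0098, -0.0001, 0.0, 0.0367], [-1, 0.049, -0.0089, -0.0098, -0.0001, 0.0, 0.0367], [-1, 0.0482, -0.0127, -0.0098, -0.0001, 0.0, 0.0367], [-1, 0.0471, -0.0163, -0.0098, -0.0001, 0.0, 0.0367], [-1, 0.0457, -0.0199, -0.0098, -0.0001, 0.0, 0.0367], [-1, 0.044, -0.0233, -0.0098, -0.0001, 0.0, 0.0367], [-1, 0.0421, -0.0266, -0.0098, -0.0001, 0.0, 0.0367], [-1, 0.0399, -0.0298, -0.0098, -0.0001, 0.0, 0.0367], [-1, 0.0375, -0.0328, -0.0098, -0.0001, 0.0, 0.0367]]
```

Call:
{"name": "play_rows", "arguments": {
  "plan": [
    [[-1,0.0495,-0.005,-0.01,0,0,0.0367],[-1,0.049,-0.009,-0.01,0,0,0.0367],[-1,0.048,-0.0125,-0.01,0,0,0.0367],[-1,0.047,-0.0165,-0.01,0,0,0.0367],[-1,0.0455,-0.02,-0.01,0,0,0.0367],[-1,0.044,-0.0235,-0.01,0,0,0.0367],[-1,0.042,-0.0265,-0.01,0,0,0.0367],[-1,0.04,-0.03,-0.01,0,0,0.0367],[-1,0.0375,-0.033,-0.01,0,0,0.0367],[-1,0,0,0,0,0,0],[-1,0,0,0,0,0,0]]
  ]
}}

```text
t: 1.07
tool_pos: [0.4822, -0.4582, 0.2717]
tcp_rot: [-180.0, -0.0, -12.7]
ft_force: [-0.5, 0.3, -0.2]
opening: 0.092
finger_force: 0.0
```

```bash
python3 - <<'E'
from h import *
d=snap('wrist','w1'); s=env.read_state(); print(s['joint_efforts'],s['tool_pos'],s['tcp_rot'])
E
```

```text
[ -1.9937966  -58.32054377  -5.81260845 -29.70475137  -0.30732586
  -0.11690642  -0.08609333] [ 0.48022646 -0.45978878  0.2713195 ] [ 1.79995773e+02  4.91392361e-02 -1.28702694e+01]
```

View pics/w1.png

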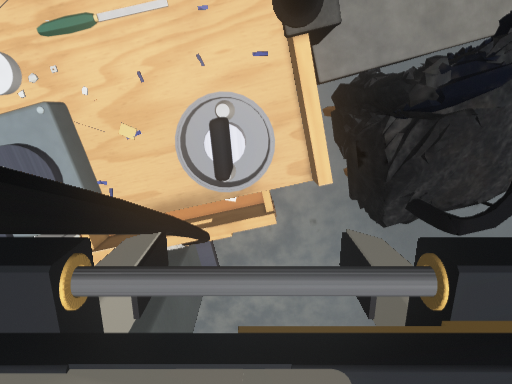

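The wrist view shows the drum rim centred at about (225,141) with radius about 49 px. The black grip runs from about (220,118) to (223,180), and the cable is to the left. The gripper already overlaps the cable's triangulated place with no force, so the cable isn't solid. Next I'll extract the grip numerically.

```bash
cat >> h.py <<'E'
def grip(f,box):
    d=load(f); x0,y0,x1,y1=box; g=cv2.cvtColor(d['frame'],cv2.COLOR_RGB2GRAY)[y0:y1,x0:x1]
    m=(g<50).astype(np.uint8); n,l,st,c=cv2.connectedComponentsWithStats(m); k=1+np.argmax(st[1:,4])
    cs,_=cv2.findContours((l==k).astype(np.uint8),0,2); r=cv2.minAreaRect(cs[0]); b=cv2.boxPoints(r)+[x0,y0]
    return d,b,g
E
python3 - <<'E'
from h import *
np.set_printoptions(precision=4,suppress=True)
d,b,g=grip('w1',(180,95,272,188)); print(b)
for z in (.102,.043):
    P=np.array([atz(d,p,z)[:2] for p in b]); print(z,P.mean(0)); e=np.diff(P,axis=0); print(np.linalg.norm(e,axis=1),np.degrees(np.arctan2(e[:,1],e[:,0])))
print('rim',atz(d,(225,141),.036))
for r in range(17,92,6): print(r+95,''.join('#' if v<35 else '+' if v<60 else '.' for v in g[r,20:70]))
print('cam',-d['R'].T@d['t'])
E
```

```text
Traceback (most recent call last):
  File "h.py", line 32, in grip
    m=(g<50).astype(np.uint8); n,l,st,c=cv2.connectedComponentsWithStats(m); k=1+np.argmax(st[1:,4])
                                                                                 ~~~~~~~~~^^^^^^^^^^
ValueError: attempt to get argmax of an empty sequence
```

```bash
python3 - <<'E'
from h import *
d=load('w1'); f=d['frame']; print(f.shape,f.dtype,f.min(),f.max()); g=cv2.cvtColor(f,cv2.COLOR_RGB2GRAY)
for r in range(100,188,6): print(r,g[r,200:246:3])
E
```

```text
(384, 512, 3) uint8 9 242
100 [166 176 150  94 144 170 176 154 134 156 176 176 172 154 160 178]
106 [106 173 174 174 173 148 217 218 218 213 152 158 176 176 177 177]
112 [173 173 175 173 174 118 219 220 221 220 164 160 175 175 175 175]
118 [173 173 172 173 162 102  57  56  56  98 152 174 174 174 174 175]
124 [172 172 172  81  61  63  64  62  57  56 185 123 149 174 174 174]
130 [172 172 172 155  59  62  63  62  58  53 227 232 230 196 146 174]
136 [171 172 229 233  57  60  62  63  59  55 200 231 232 228 229 160]
142 [170 174 231 233  56  59  62  62  60  55  88 230 232 229 230 155]
148 [170 170 229 232  67  59  60  62  60  54  52 229 233 228 229 175]
154 [170 170 167 230 141  56  60  62  60  54  52 229 233 228 209 172]
160 [170 170 170 169 191  54  57  60  60  54  52 228 229 173 172 172]
166 [169 171 170 170 169  53  58  59  60  55  52 124 171 173 172 173]
172 [ 93 170 170 169 169  55  56  58  60  56  50 157 168 172 172 173]
178 [ 82  82  80  85 154 146  54  55  56  54 180 169 171 171 162  95]
184 [170 162 168 150  75  76  75  74  74  75  75  76  77  75 140 171]
```

```bash
sed -i 's/g<50/g<70/' h.py; python3 - <<'E'
from h import *
np.set_printoptions(precision=4,suppress=True)
d,b,g=grip('w1',(190,95,262,183)); print(b)
C=-d['R'].T@d['t'];print('cam',C)
for z in (.102,):
    P=np.array([atz(d,p,z)[:2] for p in b]); print(z,P.mean(0)); e=np.diff(P,axis=0); print(np.linalg.norm(e,axis=1),np.degrees(np.arctan2(e[:,1],e[:,0])))
# rim fit: outer rim predicted vs image: search ellipse centre via edges
f=cv2.cvtColor(d['frame'],cv2.COLOR_RGB2GRAY)
print('rim',atz(d,(225,141),.036))
# model fit of grip block silhouette
from scipy.optimize import minimize
m=np.zeros(f.shape,np.uint8); m[95:183,190:262]=(g<70); 
def sil(x,y,yw):
    c,s=np.cos(yw),np.sin(yw); L=[]
    for a in(-.032,.032):
        for w in(-.008,.008):
            for z in(.043,.102): L.append(proj(d,(x+c*a-s*w,y+s*a+c*w,z)))
    h=cv2.convexHull(np.array(L,np.float32)); o=np.zeros(f.shape,np.uint8); cv2.fillConvexPoly(o,np.round(h*16).astype(np.int32),255,cv2.LINE_AA,4); return o/255.
cost=lambda p:np.abs(sil(p[0]/100,p[1]/100,p[2]/10)-m).sum()
best=min((minimize(cost,[51.6,-43.5,y],method='Nelder-Mead',options=dict(initial_simplex=[[51.6,-43.5,y],[52.6,-43.5,y],[51.6,-42.5,y],[51.6,-43.5,y+1]])) for y in(-1,-2,-3)),key=lambda r:r.fun)
print(best.x[:2]/100,np.degrees(best.x[2]/10),best.fun,m.sum())
E
```

```text
[[208.9303 118.7685]
 [227.5236 116.9978]
 [233.4966 179.7146]
 [214.9034 181.4854]]
cam [ 0.553  -0.4738  0.429 ]
0.102 [ 0.5187 -0.4327]
[0.0184 0.0631 0.0193] [-97.4537 171.6414  82.8281]
rim [ 0.5213 -0.4314  0.036 ]
[ 0.5168 -0.4301] -12.482497715075118 303.48627450980393 1093
```

```bash
cat >> h.py <<'E'
from scipy.optimize import differential_evolution
def fit(f,box,x0,thr=70,zo=0,span=(.02,.02,15)):
    d=load(f); a0,b0,a1,b1=box; g=cv2.cvtColor(d['frame'],cv2.COLOR_RGB2GRAY)
    m=np.zeros(g.shape,np.uint8); m[b0:b1,a0:a1]=g[b0:b1,a0:a1]<thr
    def sil(x,y,yw):
        c,s=np.cos(np.radians(yw)),np.sin(np.radians(yw))
        L=[proj(d,(x+c*a-s*w,y+s*a+c*w,z+zo)) for a in(-.032,.032) for w in(-.008,.008) for z in(.043,.102)]
        h=cv2.convexHull(np.array(L,np.float32)); o=np.zeros(g.shape,np.uint8)
        cv2.fillConvexPoly(o,np.round(h*16).astype(np.int32),255,cv2.LINE_AA,4); return o/255.
    r=differential_evolution(lambda p:np.abs(sil(*p)-m).sum(),[(c-s,c+s) for c,s in zip(x0,span)],seed=1,popsize=12,maxiter=40)
    return r.x,r.fun,m.sum()
E
python3 - <<'E'
from h import *
print(fit('w1',(190,95,262,183),(.517,-.433,-10)))
E
```

```text
(array([  0.51699745,  -0.43022265, -12.07803037]), np.float64(303.8588235294118), np.uint64(1093))
```

```bash
python3 - <<'E'
from h import *
plan([.5185,-.432,.16],-8,5,-1)
E
```

```text
mm/row 24.190173075467705 deg/row 0.9741034346979597
[[-1, 0.0125, -0.0142, 0.0445, 0.0, 0.0001, -0.0081], [-1, 0.0127, -0.014, 0.0445, 0.0, 0.0001, -0.0081], [-1, 0.0129, -0.0138, 0.0445, 0.0, 0.0001, -0.0081], [-1, 0.0132, -0.0136, 0.0445, 0.0, 0.0001, -0.0081], [-1, 0.0134, -0.0134, 0.0445, 0.0, 0.0001, -0.0081]]
```

Call:
{"name": "play_rows", "arguments": {
  "plan": [
    [[-1,0.0125,-0.0142,0.0445,0,0,-0.0081],[-1,0.0127,-0.014,0.0445,0,0,-0.0081],[-1,0.0129,-0.0138,0.0445,0,0,-0.0081],[-1,0.0132,-0.0136,0.0445,0,0,-0.0081],[-1,0.0134,-0.0134,0.0445,0,0,-0.0081],[-1,0,0,0,0,0,0],[-1,0,0,0,0,0,0]]
  ]
}}

```text
t: 1.7
tool_pos: [0.5164, -0.4328, 0.1588]
tcp_rot: [-179.9, 0.2, -8.2]
ft_force: [0.8, -0.6, 0.7]
opening: 0.0917
finger_force: 0.0
```

```bash
python3 - <<'E'
from h import *
d=snap('wrist','w2'); s=env.read_state(); print(s['tool_pos'],s['tcp_rot'])
E
```

```text
[ 0.51711117 -0.43401228  0.16058923] [ 1.79978434e+02  6.42813251e-02 -8.25143643e+00]
```

View pics/w2.png

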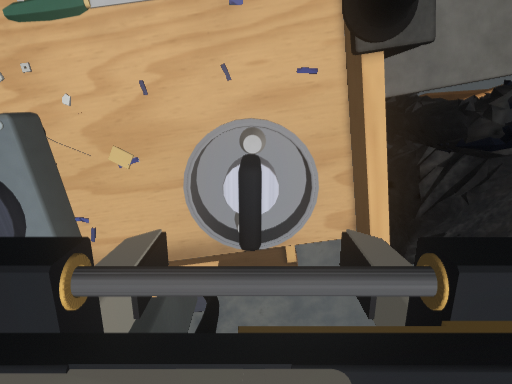

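The grip now stands vertical at columns about 240–261 and rows 155–250. The rim is centred at about (251,184) and one die is visible at (253,143). Next I'll get the numbers.

```bash
python3 - <<'E'
from h import *
np.set_printoptions(precision=4,suppress=True)
d=load('w2'); g=cv2.cvtColor(d['frame'],cv2.COLOR_RGB2GRAY)
for r in range(150,256,8): 
    w=np.where(g[r,225:280]<70)[0]; print(r,(w.min()+225,w.max()+225) if len(w) else None)
w=np.where(g[130:262,250]<70)[0]; print('rows',w.min()+130,w.max()+130)
s=env.read_state(); p=s['tool_pos']
print(proj(d,[p[0],p[1],.102]),atz(d,(250.5,200),.102))
W=load('w1')
for n,a,b in [('gripfarend',(217.5,118),(250,153.5)),('rim',(225,141),(251,184))]: print(n,tri((W,a),(d,b)))
print(atz(d,(250.5,153.5),.102),atz(d,(250,250),.102),atz(d,(251,184),.036))
E
```

```text
150 None
158 (np.int64(242), np.int64(259))
166 (np.int64(240), np.int64(260))
174 (np.int64(239), np.int64(260))
182 (np.int64(239), np.int64(260))
190 (np.int64(239), np.int64(260))
198 (np.int64(239), np.int64(260))
206 (np.int64(239), np.int64(260))
214 (np.int64(239), np.int64(260))
222 (np.int64(239), np.int64(260))
230 (np.int64(225), np.int64(279))
238 (np.int64(227), np.int64(275))
246 (np.int64(240), np.int64(259))
254 None
rows 154 261
[255.8745 212.8875] [ 0.5269 -0.4317  0.102 ]
gripfarend [ 0.5505 -0.4327  0.0518]
rim [ 0.5208 -0.4306  0.0294]
[ 0.5586 -0.4363  0.102 ] [ 0.4898 -0.4259  0.102 ] [ 0.5223 -0.4308  0.036 ]
```

```bash
python3 - <<'E'
from h import *
plan([.5215,-.4308,.061],-8.2,5,-1)
E
```

```text
mm/row 19.94752656999404 deg/row 0.017019563233486773
[[-1, 0.0016, -0.0015, 0.0398, 0.0, 0.0001, -0.0001], [-1, 0.0016, -0.0015, 0.0398, 0.0, 0.0001, -0.0001], [-1, 0.0016, -0.0015, 0.0398, 0.0, 0.0001, -0.0001], [-1, 0.0016, -0.0015, 0.0398, 0.0, 0.0001, -0.0001], [-1, 0.0016, -0.0015, 0.0398, 0.0, 0.0001, -0.0001]]
```

Call:
{"name": "play_rows", "arguments": {
  "plan": [
    [[-1,0.004,-0.0038,0,0,0,0],[-1,0.004,-0.0038,0.04,0,0,0],[-1,0,0,0.04,0,0,0],[-1,0,0,0.04,0,0,0],[-1,0,0,0.04,0,0,0],[-1,0,0,0.039,0,0,0],[-1,0,0,0,0,0,0],[1,0,0,0,0,0,0],[1,0,0,0,0,0,0],[1,0,0,0,0,0,0],[1,0,0,0,0,0,0],[1,0,0,0,0,0,0]]
  ],
  "grip_force": 40
}}

```text
t: 2.75
tool_pos: [0.5237, -0.43, 0.0625]
tcp_rot: [179.9, -0.1, -8.2]
ft_force: [-0.1, -0.0, 1.0]
opening: 0.0633
finger_force: 0.0
```

Call:
{"name": "play_rows", "arguments": {
  "plan": [
    [[1,0,0,0,0,0,0],[1,0,0,0,0,0,0],[1,0,0,0,0,0,0],[1,0,0,0,0,0,0],[1,0,0,0,0,0,0],[1,0,0,0,0,0,0]]
  ]
}}

```text
t: 3.25
tool_pos: [0.523, -0.4293, 0.0609]
tcp_rot: [-180.0, 0.0, -8.1]
ft_force: [0.1, -0.3, 0.7]
opening: 0.023
finger_force: 0.0
```

Call:
{"name": "play_rows", "arguments": {
  "plan": [
    [[1,0,0,0,0,0,0],[1,0,0,0,0,0,0],[1,0,0,0,0,0,0],[1,0,0,0,0,0,0],[1,0,0,-0.004,0,0,0],[1,0,0,-0.01,0,0,0],[1,0,0,-0.014,0,0,0],[1,0,0,-0.01,0,0,0],[1,0,0,-0.004,0,0,0],[1,0,0,0,0,0,0],[1,0,0,0,0,0,0]]
  ]
}}

```text
t: 4.17
tool_pos: [0.5231, -0.4294, 0.0823]
tcp_rot: [180.0, -0.0, -8.1]
ft_force: [0.3, 0.1, -5.9]
opening: 0.0158
finger_force: 40.0
```

```bash
cat >> h.py <<'E'
def smooth(p,yaw,n,jaw=1,rest=2):
    s=env.read_state(); p0=s['tool_pos']; r=Ro.from_euler('xyz',[180,0,s['tcp_rot'][2]],degrees=True); y0=s['tcp_rot'][2]
    u=np.linspace(0,1,n+1); w=np.diff(3*u**2-2*u**3); dy=(yaw-y0+180)%360-180; rows=[]
    for k in w:
        l=r.inv().apply((np.array(p)-p0)*k)/.5; rows.append([jaw]+[float(round(v,4))+0. for v in l]+[0,0,float(round(-dy*k/120,4))]); r=r*Ro.from_rotvec([0,0,-np.radians(dy*k)])
    rows+=[[jaw]+[0]*6]*rest
    print('max mm/row',np.linalg.norm(np.array(p)-p0)*w.max()*1e3,'deg',abs(dy)*w.max(), s['qpos'].round(0))
    for i in range(0,len(rows),12): print(json.dumps([rows[i:i+12]]))
E
python3 - <<'E'
from h import *
np.set_printoptions(precision=4,suppress=True)
T=load('top0');S=load('side0')
f=lambda x,y:(240+x/5,170+y/5); g=lambda x,y:(240+x/5,140+y/5)
print(tri((T,f(150,378)),(S,g(415,378))),tri((T,f(60,380)),(S,g(340,430))))
s=env.read_state(); p=s['tool_pos']
smooth([p[0],p[1],.195],s['tcp_rot'][2],11,rest=1)
E
```

```text
[ 0.4293 -0.1527  0.0668] [ 0.4353 -0.0956  0.0644]
max mm/row 15.329496928911821 deg 0.0 [ 50.  40. -19.  91.  15.  52. -72.]
[[[1, 0.0, 0.0, -0.0053, 0, 0, -0.0], [1, 0.0, 0.0, -0.0144, 0, 0, -0.0], [1, 0.0, 0.0, -0.0215, 0, 0, -0.0], [1, 0.0, 0.0, -0.0266, 0, 0, -0.0], [1, 0.0, 0.0, -0.0296, 0, 0, -0.0], [1, 0.0, 0.0, -0.0307, 0, 0, -0.0], [1, 0.0, 0.0, -0.0296, 0, 0, -0.0], [1, 0.0, 0.0, -0.0266, 0, 0, -0.0], [1, 0.0, 0.0, -0.0215, 0, 0, -0.0], [1, 0.0, 0.0, -0.0144, 0, 0, -0.0], [1, 0.0, 0.0, -0.0053, 0, 0, -0.0], [1, 0, 0, 0, 0, 0, 0]]]
```

Call:
{"name": "play_rows", "arguments": {
  "plan": [
    [[1,0,0,-0.0053,0,0,0],[1,0,0,-0.0144,0,0,0],[1,0,0,-0.0215,0,0,0],[1,0,0,-0.0266,0,0,0],[1,0,0,-0.0296,0,0,0],[1,0,0,-0.0307,0,0,0],[1,0,0,-0.0296,0,0,0],[1,0,0,-0.0266,0,0,0],[1,0,0,-0.0215,0,0,0],[1,0,0,-0.0144,0,0,0],[1,0,0,-0.0053,0,0,0],[1,0,0,0,0,0,0]]
  ]
}}

```text
t: 5.17
tool_pos: [0.5233, -0.4296, 0.1956]
tcp_rot: [180.0, -0.1, -8.1]
ft_force: [0.6, -0.8, -6.3]
opening: 0.0159
finger_force: 40.0
```

```bash
python3 - <<'E'
from h import *
smooth([.47,-.275,.195],35,22)
E
```

```text
max mm/row 11.11968484926911 deg 2.933775850992744 [ 51.  33. -21.  86.  12.  63. -70.]
[[[1, -0.0009, -0.0017, 0.0, 0, 0, -0.0022], [1, -0.0026, -0.005, 0.0, 0, 0, -0.0062], [1, -0.004, -0.0081, 0.0, 0, 0, -0.0099], [1, -0.005, -0.0108, 0.0, 0, 0, -0.0131], [1, -0.0058, -0.0133, 0.0001, 0, 0, -0.0159], [1, -0.0061, -0.0155, 0.0001, 0, 0, -0.0184], [1, -0.0061, -0.0175, 0.0001, 0, 0, -0.0204], [1, -0.0058, -0.0192, 0.0001, 0, 0, -0.022], [1, -0.0052, -0.0205, 0.0001, 0, 0, -0.0232], [1, -0.0043, -0.0214, 0.0001, 0, 0, -0.024], [1, -0.0033, -0.022, 0.0001, 0, 0, -0.0244], [1, -0.0022, -0.0221, 0.0001, 0, 0, -0.0244]]]
[[[1, -0.001, -0.0218, 0.0001, 0, 0, -0.024], [1, 0.0001, -0.0211, 0.0001, 0, 0, -0.0232], [1, 0.0011, -0.02, 0.0001, 0, 0, -0.022], [1, 0.0018, -0.0185, 0.0001, 0, 0, -0.0204], [1, 0.0024, -0.0165, 0.0001, 0, 0, -0.0184], [1, 0.0026, -0.0143, 0.0001, 0, 0, -0.0159], [1, 0.0025, -0.0116, 0.0, 0, 0, -0.0131], [1, 0.0021, -0.0087, 0.0, 0, 0, -0.0099], [1, 0.0015, -0.0055, 0.0, 0, 0, -0.0062], [1, 0.0005, -0.0019, 0.0, 0, 0, -0.0022], [1, 0, 0, 0, 0, 0, 0], [1, 0, 0, 0, 0, 0, 0]]]
```

Call:
{"name": "play_rows", "arguments": {
  "plan": [
    [[1,-0.0009,-0.0017,0,0,0,-0.0022],[1,-0.0026,-0.005,0,0,0,-0.0062],[1,-0.004,-0.0081,0,0,0,-0.0099],[1,-0.005,-0.0108,0,0,0,-0.0131],[1,-0.0058,-0.0133,0,0,0,-0.0159],[1,-0.0061,-0.0155,0,0,0,-0.0184],[1,-0.0061,-0.0175,0,0,0,-0.0204],[1,-0.0058,-0.0192,0,0,0,-0.022],[1,-0.0052,-0.0205,0,0,0,-0.0232],[1,-0.0043,-0.0214,0,0,0,-0.024],[1,-0.0033,-0.022,0,0,0,-0.0244],[1,-0.0022,-0.0221,0,0,0,-0.0244]]
  ]
}}

```text
t: 6.17
tool_pos: [0.4923, -0.3403, 0.1947]
tcp_rot: [-180.0, 0.0, 16.6]
ft_force: [-0.2, 0.4, -5.4]
opening: 0.0158
finger_force: 40.0
```

Call:
{"name": "play_rows", "arguments": {
  "plan": [
    [[1,-0.001,-0.0218,0,0,0,-0.024],[1,0,-0.0211,0,0,0,-0.0232],[1,0.0011,-0.02,0,0,0,-0.022],[1,0.0018,-0.0185,0,0,0,-0.0204],[1,0.0024,-0.0165,0,0,0,-0.0184],[1,0.0026,-0.0143,0,0,0,-0.0159],[1,0.0025,-0.0116,0,0,0,-0.0131],[1,0.0021,-0.0087,0,0,0,-0.0099],[1,0.0015,-0.0055,0,0,0,-0.0062],[1,0.0005,-0.0019,0,0,0,-0.0022],[1,0,0,0,0,0,0],[1,0,0,0,0,0,0]]
  ]
}}

```text
t: 7.17
tool_pos: [0.4697, -0.2753, 0.1948]
tcp_rot: [180.0, -0.0, 34.9]
ft_force: [-0.0, -0.9, -5.8]
opening: 0.0158
finger_force: 40.0
```

```bash
python3 - <<'E'
from h import *
d=snap('wrist','w3'); s=env.read_state(); print(s['tool_pos'],s['tcp_rot'],s['torque'],s['qpos'].round(0))
print(proj(d,[.528,-.191,.097]),proj(d,[.528,-.191,.066]))
E
```

```text
[ 0.46976372 -0.27536781  0.19473111] [ 1.79983880e+02 -5.54970608e-03  3.49380977e+01] [ 0.01638922 -0.05991985 -0.04284928] [ 55.  21. -33. 106.  14.  57. -40.]
[205.27360782  73.46894853] [210.57706353  77.05393156]
```

View pics/w3.png

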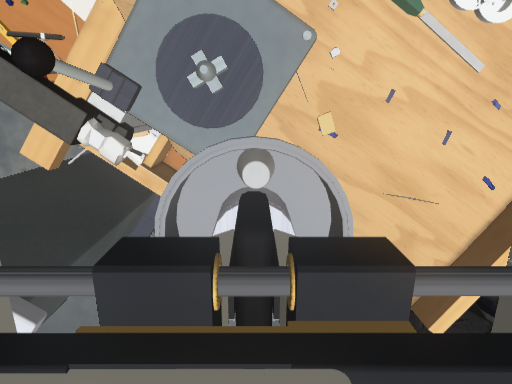

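The wrist view shows the keys' cross around (208,71), the plate disc at about (209,71) and the lever ball at (33,57). The drum hangs level with one die visible at (256,175). Enlarging the keys.

```bash
python3 - <<'E'
from h import *
c=cv2.imread('pics/w3.png')[10:135,145:275]; cv2.imwrite('pics/w3c.png',cv2.resize(c[30:90,30:100],None,fx=8,fy=8,interpolation=cv2.INTER_CUBIC))
# origin of crop: col 175,row 40
E
```

```text
(no output)
```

View pics/w3c.png

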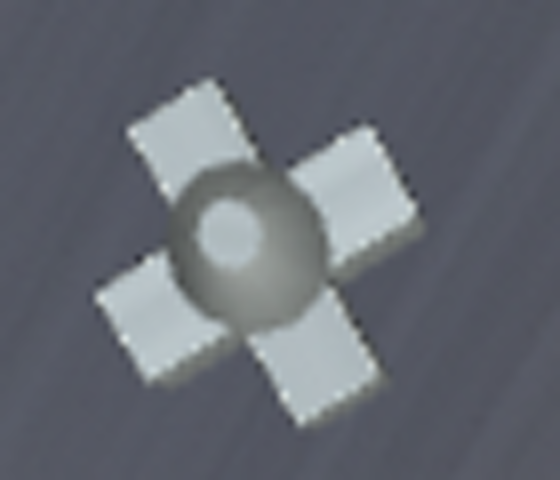

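Key-top tip midpoints in the crop (×8, origin 175,40) are UL (170,104), LR (342,402), R (395,172) and L (123,338). The nose top is at (230,232).

```bash
python3 - <<'E'
from h import *
np.set_printoptions(precision=4,suppress=True)
d=load('w3'); q=lambda x,y:(175+(x-3.5)/8,40+(y-3.5)/8)
P=[atz(d,q(*c),.080)[:2] for c in [(170,104),(342,402),(395,172),(123,338)]]
print('keys centre',np.mean(P,0)); 
for a,b in ((0,1),(2,3)):
    e=P[a]-P[b]; print(np.linalg.norm(e),np.degrees(np.arctan2(e[1],e[0]))%90)
print('nose',atz(d,q(230,232),.097))
g=cv2.cvtColor(d['frame'],cv2.COLOR_RGB2GRAY)
T=load('top0'); n=(240+205/5,170+213/5); print('tri nose',tri((T,n),(d,q(230,232))))
# drum: grip yaw in hand & rim
for r in range(195,232,5):
    w=np.where(g[r,225:290]<70)[0]; print(r,(w.min()+225,w.max()+225) if len(w) else None)
p=env.read_state()['tool_pos']; print('tcp@grip top',proj(d,[*p[:2],p[2]-.061+.102]))
E
```

```text
keys centre [ 0.5298 -0.1884]
0.031678518648360805 64.92214819733795
0.03131472813621323 64.1771412221461
nose [ 0.53  -0.188  0.097]
tri nose [ 0.5277 -0.1892  0.0943]
195 (np.int64(241), np.int64(265))
200 (np.int64(239), np.int64(267))
205 (np.int64(239), np.int64(268))
210 (np.int64(238), np.int64(269))
215 (np.int64(237), np.int64(269))
220 (np.int64(237), np.int64(270))
225 (np.int64(236), np.int64(271))
230 (np.int64(235), np.int64(272))
tcp@grip top [254.4001 292.5624]
```

```bash
python3 - <<'E'
from h import *
np.set_printoptions(precision=4,suppress=True)
d=load('w3'); s=env.read_state(); p=s['tool_pos']; R=Ro.from_euler('xyz',s['tcp_rot'],degrees=True)
g=cv2.cvtColor(d['frame'],cv2.COLOR_RGB2GRAY); print(g[126:150,253], g[126:150,240])
# predicted rim (outer r58, z .036+.1338) for offset o along tool x
zr=p[2]-.061+.036
for o in (-.004,-.002,0,.002):
    c=p+R.apply([o,0,0]); print(o,[proj(d,np.r_[(c+R.apply([.058*np.cos(a),.058*np.sin(a),0]))[:2],zr]).round(1) for a in np.radians([0,40,-40,80,-80])])
b=(cv2.GaussianBlur(g,(3,3),0))
for r in (150,165,180,200): 
    e=np.abs(np.diff(b[r].astype(int))); print(r,np.where(e[140:380]>14)[0]+140)
E
```

```text
[140 141 142 141 142 141 142 141 140 138 102 154 164 164 164 164 163 164
 165 166 166 163 113 109] [139 140 139 140 141 141 141 141 142 142 141 112 132 159 163 164 163 162
 162 163 165 167 164 137]
-0.004 [array([254. , 141.3]), array([319.5, 165.4]), array([188.4, 165.4]), array([349.6, 222.2]), array([158.3, 222.3])]
-0.002 [array([254. , 137.7]), array([319.7, 161.9]), array([188.2, 161.9]), array([349.8, 219.1]), array([158.1, 219.2])]
0 [array([254. , 134.1]), array([319.9, 158.4]), array([188.1, 158.4]), array([350.1, 215.9]), array([157.8, 216. ])]
0.002 [array([254. , 130.4]), array([320.1, 154.9]), array([187.9, 154.9]), array([350.4, 212.7]), array([157.5, 212.8])]
150 [149 150 160 161 243 244]
165 [140 141 142 145 146 147 151 152 168 169 235 236 244 245 246 264 265 266
 274]
180 [163 164 165 168 169 170 182 183 185 186 242 243 244 267 268 319 320 321
 323 324]
200 [158 159 169 170 171 177 178 223 224 238 239 267 268 281 282 327 328 329
 335 336 337]
```

```bash
python3 - <<'E'
from h import *
smooth([.5302,-.1872,.195],64.5,18,rest=6)
E
```

```text
max mm/row 8.871118387310924 deg 2.4533540301794208 [ 55.  21. -33. 106.  14.  57. -40.]
[[[1, 0.0018, -0.0007, 0.0, 0, 0, -0.0022], [1, 0.0051, -0.0019, 0.0, 0, 0, -0.0063], [1, 0.008, -0.0029, 0.0, 0, 0, -0.0098], [1, 0.0106, -0.0035, 0.0, 0, 0, -0.0128], [1, 0.0128, -0.0039, 0.0, 0, 0, -0.0154], [1, 0.0146, -0.0039, 0.0, 0, 0, -0.0174], [1, 0.016, -0.0037, 0.0, 0, 0, -0.0189], [1, 0.017, -0.0032, 0.0, 0, 0, -0.0199], [1, 0.0176, -0.0026, 0.0, 0, 0, -0.0204], [1, 0.0176, -0.0018, 0.0, 0, 0, -0.0204], [1, 0.0173, -0.001, 0.0, 0, 0, -0.0199], [1, 0.0164, -0.0003, 0.0, 0, 0, -0.0189]]]
[[[1, 0.0151, 0.0003, 0.0, 0, 0, -0.0174], [1, 0.0133, 0.0008, 0.0, 0, 0, -0.0154], [1, 0.0111, 0.001, 0.0, 0, 0, -0.0128], [1, 0.0084, 0.001, 0.0, 0, 0, -0.0098], [1, 0.0054, 0.0007, 0.0, 0, 0, -0.0063], [1, 0.0019, 0.0003, 0.0, 0, 0, -0.0022], [1, 0, 0, 0, 0, 0, 0], [1, 0, 0, 0, 0, 0, 0], [1, 0, 0, 0, 0, 0, 0], [1, 0, 0, 0, 0, 0, 0], [1, 0, 0, 0, 0, 0, 0], [1, 0, 0, 0, 0, 0, 0]]]
```

Call:
{"name": "play_rows", "arguments": {
  "plan": [
    [[1,0.0018,-0.0007,0,0,0,-0.0022],[1,0.0051,-0.0019,0,0,0,-0.0063],[1,0.008,-0.0029,0,0,0,-0.0098],[1,0.0106,-0.0035,0,0,0,-0.0128],[1,0.0128,-0.0039,0,0,0,-0.0154],[1,0.0146,-0.0039,0,0,0,-0.0174],[1,0.016,-0.0037,0,0,0,-0.0189],[1,0.017,-0.0032,0,0,0,-0.0199],[1,0.0176,-0.0026,0,0,0,-0.0204],[1,0.0176,-0.0018,0,0,0,-0.0204],[1,0.0173,-0.001,0,0,0,-0.0199],[1,0.0164,-0.0003,0,0,0,-0.0189]]
  ]
}}

```text
t: 8.22
tool_pos: [0.515, -0.2084, 0.1947]
tcp_rot: [180.0, -0.0, 57.1]
ft_force: [-0.2, 0.0, -6.2]
opening: 0.0163
finger_force: 40.0
```

Call:
{"name": "play_rows", "arguments": {
  "plan": [
    [[1,0.0151,0.0003,0,0,0,-0.0174],[1,0.0133,0.0008,0,0,0,-0.0154],[1,0.0111,0.001,0,0,0,-0.0128],[1,0.0084,0.001,0,0,0,-0.0098],[1,0.0054,0.0007,0,0,0,-0.0063],[1,0.0019,0.0003,0,0,0,-0.0022],[1,0,0,0,0,0,0],[1,0,0,0,0,0,0],[1,0,0,0,0,0,0],[1,0,0,0,0,0,0]]
  ]
}}

```text
t: 9.05
tool_pos: [0.5298, -0.187, 0.1947]
tcp_rot: [-180.0, 0.0, 64.5]
ft_force: [-0.1, 0.1, -5.7]
opening: 0.0156
finger_force: 40.0
```

```bash
python3 - <<'E'
from h import *
for i in range(2): grab_frame('wrist'); s=env.read_state(); print(s['tool_pos'],s['tcp_rot'],s['ft_force'],s['torque'],s['qpos'].round(0))
smooth([.5302,-.1872,.195],64.5,4,rest=1)
E
```

```text
[ 0.52986548 -0.1869484   0.19473668] [1.79999683e+02 1.30181493e-02 6.44912427e+01] [-0.24542312 -1.20420086 -5.96945638] [ 0.03510691 -0.11324054 -0.03901614] [ 49.  25. -41. 103.  19.  59. -25.]
[ 0.52994163 -0.18686886  0.19476516] [1.79994050e+02 9.04865361e-03 6.45010586e+01] [ 0.87061988  0.20170041 -5.737502  ] [ 0.04707126 -0.057671   -0.03100966] [ 49.  25. -41. 103.  19.  59. -25.]
max mm/row 0.1654141371070916 deg 0.0003638960965668403 [ 49.  25. -41. 103.  19.  59. -25.]
[[[1, -0.0001, 0.0001, -0.0001, 0, 0, 0.0], [1, -0.0001, 0.0003, -0.0002, 0, 0, 0.0], [1, -0.0001, 0.0003, -0.0002, 0, 0, 0.0], [1, -0.0001, 0.0001, -0.0001, 0, 0, 0.0], [1, 0, 0, 0, 0, 0, 0]]]
```

Call:
{"name": "play_rows", "arguments": {
  "plan": [
    [[1,0,0,0.006,0,0,0],[1,0,0,0.012,0,0,0],[1,0,0,0.014,0,0,0],[1,0,0,0.014,0,0,0],[1,0,0,0.012,0,0,0],[1,0,0,0.01,0,0,0],[1,0,0,0.008,0,0,0],[1,0,0,0.006,0,0,0],[1,0,0,0.006,0,0,0],[1,0,0,0,0,0,0],[1,0,0,0,0,0,0]]
  ]
}}

```text
t: 10.07
tool_pos: [0.5301, -0.1866, 0.1507]
tcp_rot: [180.0, -0.0, 64.5]
ft_force: [-0.3, 0.7, -5.7]
opening: 0.0161
finger_force: 40.0
```

No contact and the nose is inside. Now down past the key tops gently.

Call:
{"name": "play_rows", "arguments": {
  "plan": [
    [[1,0,0,0.004,0,0,0],[1,0,0,0.004,0,0,0],[1,0,0,0.004,0,0,0],[1,0,0,0.004,0,0,0],[1,0,0,0.004,0,0,0],[1,0,0,0.003,0,0,0],[1,0,0,0,0,0,0],[1,0,0,0,0,0,0]]
  ]
}}

```text
t: 10.73
tool_pos: [0.5304, -0.1865, 0.14]
tcp_rot: [180.0, 0.0, 64.5]
ft_force: [-2.3, 0.4, 3.2]
opening: 0.0158
finger_force: 40.0
```

Call:
{"name": "play_rows", "arguments": {
  "plan": [
    [[1,0,0,0,0,0,0.01],[1,0,0,0,0,0,0.01],[1,0,0,0,0,0,0.01],[1,0,0,0,0,0,0.01],[1,0,0,0,0,0,0],[1,0,0,0,0,0,0]]
  ]
}}

```text
t: 11.23
tool_pos: [0.5306, -0.186, 0.1397]
tcp_rot: [180.0, -0.0, 59.7]
ft_force: [-2.2, 2.4, 5.5]
opening: 0.0158
finger_force: 40.0
```

Call:
{"name": "play_rows", "arguments": {
  "plan": [
    [[1,0,0,0,0,0,-0.012],[1,0,0,0,0,0,-0.012],[1,0,0,0,0,0,-0.012],[1,0,0,0,0,0,-0.012],[1,0,0,0,0,0,-0.012],[1,0,0,0,0,0,0],[1,0,0,0,0,0,0]]
  ]
}}

```text
t: 11.82
tool_pos: [0.5307, -0.1858, 0.1389]
tcp_rot: [180.0, -0.1, 66.9]
ft_force: [4.0, 3.9, -5.1]
opening: 0.0157
finger_force: 40.0
```

```bash
python3 - <<'E'
from h import *
np.set_printoptions(precision=4,suppress=True)
F=[];M=[];Z=[]
for i in range(5): d=grab_frame('wrist'); s=env.read_state(); F.append(s['ft_force']);M.append(s['torque']);Z.append(s['tool_pos'])
print(np.mean(F,0),np.mean(M,0),np.mean(Z,0),s['tcp_rot'])
E
```

```text
[ 3.996   3.6558 -5.824 ] [ 1.1022 -1.192  -0.0644] [ 0.5307 -0.1858  0.1389] [179.9656  -0.0961  66.9224]
```

Call:
{"name": "play_rows", "arguments": {
  "plan": [
    [[1,0.0012,0.0004,0,0,0,0],[1,0.0012,0.0004,0,0,0,0],[1,0,0,0,0,0,0],[1,0,0,0.003,0,0,0],[1,0,0,0.003,0,0,0],[1,0,0,0,0,0,0],[1,0,0,0,0,0,0]]
  ]
}}

```text
t: 12.65
tool_pos: [0.5306, -0.1854, 0.1359]
tcp_rot: [-180.0, -0.0, 66.9]
ft_force: [2.1, 3.7, -6.3]
opening: 0.016
finger_force: 40.0
```

```bash
cat > ft.py <<'E'
from h import *
np.set_printoptions(precision=4,suppress=True)
F=[];M=[];Z=[]
for i in range(4): d=grab_frame('wrist'); s=env.read_state(); F.append(s['ft_force']);M.append(s['torque']);Z.append(s['tool_pos'])
R=Ro.from_euler('xyz',s['tcp_rot'],degrees=True)
print(np.mean(F,0),'tool',R.inv().apply(np.mean(F,0)),np.mean(M,0),np.mean(Z,0),s['tcp_rot'],s['t'])
E
python3 ft.py
```

```text
[ 2.2407  3.1334 -7.341 ] tool [3.7592 0.8391 7.3412] [ 1.0462 -0.743  -0.0513] [ 0.5306 -0.1854  0.1359] [-179.9592   -0.0125   66.9329] 12.85
```

Call:
{"name": "play_rows", "arguments": {
  "plan": [
    [[1,0.0012,0.0003,0.003,0,0,0],[1,0.0008,0,0.003,0,0,0],[1,0,0,0.003,0,0,0],[1,0,0,0.003,0,0,0],[1,0,0,0.003,0,0,0],[1,0,0,0,0,0,0],[1,0,0,0,0,0,0]]
  ]
}}

```text
t: 13.43
tool_pos: [0.531, -0.1852, 0.1284]
tcp_rot: [-180.0, 0.0, 66.9]
ft_force: [1.7, 1.0, -5.1]
opening: 0.0159
finger_force: 40.0
```

```bash
python3 ft.py
```

```text
[ 0.1914  0.6887 -6.1022] tool [ 0.7124 -0.0911  6.1018] [ 0.1866 -0.1503 -0.026 ] [ 0.531  -0.1852  0.1285] [-179.9734    0.0353   66.9146] 13.6333
```

Lateral force is gone. The last bit goes down with a light press.

Call:
{"name": "play_rows", "arguments": {
  "plan": [
    [[1,0,0,0.001,0,0,0],[1,0,0,0.001,0,0,0],[1,0,0,0.001,0,0,0],[1,0,0,0.001,0,0,0],[1,0,0,0.001,0,0,0],[1,0,0,0,0,0,0],[1,0,0,0,0,0,0]]
  ]
}}

```text
t: 14.22
tool_pos: [0.5313, -0.1851, 0.1269]
tcp_rot: [180.0, 0.1, 66.9]
ft_force: [-4.7, -0.8, 6.5]
opening: 0.0159
finger_force: 40.0
```

```bash
python3 ft.py
```

```text
[-4.6844  0.1757  5.6352] tool [-1.6801 -4.3775 -5.6343] [0.1075 0.9889 0.0098] [ 0.5313 -0.1851  0.1269] [179.992    0.052   66.9167] 14.4167
```

Call:
{"name": "play_rows", "arguments": {
  "plan": [
    [[0.9,0,0,0,0,0,0],[0.4,0,0,0,0,0,0],[0,0,0,0,0,0,0],[0,0,0,0,0,0,0],[0,0,0,0,0,0,0],[0,0,0,0,0,0,0]]
  ]
}}

```text
t: 14.92
tool_pos: [0.5318, -0.1847, 0.1263]
tcp_rot: [180.0, -0.0, 66.9]
ft_force: [0.6, -0.3, -0.9]
opening: 0.0434
finger_force: 0.0
```

Call:
{"name": "play_rows", "arguments": {
  "plan": [
    [[0,0,0,-0.01,0,0,0],[0,0,0,-0.02,0,0,0],[0,0,0,-0.03,0,0,0],[0,0,0,-0.04,0,0,0],[0,0,0,-0.04,0,0,0],[0,0,0,-0.04,0,0,0],[0,0,0,-0.03,0,0,0],[0,0,0,-0.02,0,0,0],[0,0,0,0,0,0,0],[0,0,0,0,0,0,0]]
  ]
}}

```text
t: 15.75
tool_pos: [0.5316, -0.1849, 0.2417]
tcp_rot: [179.9, 0.0, 66.9]
ft_force: [0.2, -0.2, -0.8]
opening: 0.046
finger_force: 0.0
```

```bash
python3 - <<'E'
from h import *
snap('wrist','w4'); snap('side','s4'); s=env.read_state(); print(s['tool_pos'],s['tcp_rot'],s['ft_force'],s['opening'])
s4=cv2.imread('pics/s4.png')[140:256,240:400]; w=cv2.imread('pics/w4.png')
cv2.imwrite('pics/c4.png',np.hstack([cv2.resize(w,(512,384)),cv2.resize(s4,(280,203),interpolation=2)[:,:].copy() if 0 else cv2.copyMakeBorder(cv2.resize(s4,(280,203),interpolation=2),0,181,0,0,0)]))
E
```

```text
[ 0.53067389 -0.18474598  0.24029195] [-1.79910629e+02  9.27386721e-03  6.69238833e+01] [ 0.33841265  0.45441362 -0.91739653] 0.04596825162265804
```

View pics/c4.png

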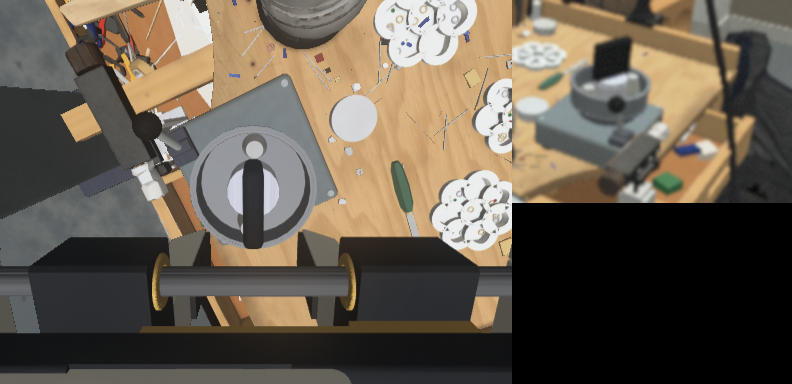

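The wrist view shows the drum seated on the plate with its die at (254,149), and the lever ball at (147,125). The side crop shows both dies in the level drum. Next I'll triangulate the ball for the push.

```bash
python3 - <<'E'
from h import *
np.set_printoptions(precision=4,suppress=True)
a,b=load('w3'),load('w4')
print(tri((a,(33,57)),(b,(147,125))),tri((load('side0'),(299.6,199.6)),(b,(147,125))))
smooth([.474,-.045,.24],92,12,rest=0)
E
```

```text
[ 0.4723 -0.0972  0.1223] [ 0.4719 -0.0979  0.1234]
max mm/row 18.67559192653249 deg 3.105491309108487 [ 50.  22. -43. 100.  17.  64. -21.]
[[[1, 0.0042, -0.0042, 0.0, 0, 0, -0.0041], [1, 0.0117, -0.0115, 0.0, 0, 0, -0.0114], [1, 0.018, -0.017, 0.0, 0, 0, -0.0172], [1, 0.0234, -0.0205, 0.0001, 0, 0, -0.0215], [1, 0.0275, -0.022, 0.0001, 0, 0, -0.0244], [1, 0.0303, -0.0218, 0.0001, 0, 0, -0.0259], [1, 0.0315, -0.0201, 0.0001, 0, 0, -0.0259], [1, 0.0307, -0.0174, 0.0001, 0, 0, -0.0244], [1, 0.0278, -0.0139, 0.0001, 0, 0, -0.0215], [1, 0.0226, -0.0101, 0.0, 0, 0, -0.0172], [1, 0.0152, -0.0061, 0.0, 0, 0, -0.0114], [1, 0.0056, -0.0021, 0.0, 0, 0, -0.0041]]]
```

Call:
{"name": "play_rows", "arguments": {
  "plan": [
    [[1,0.0042,-0.0042,0,0,0,-0.0041],[1,0.0117,-0.0115,0,0,0,-0.0114],[1,0.018,-0.017,0,0,0,-0.0172],[1,0.0234,-0.0205,0,0,0,-0.0215],[1,0.0275,-0.022,0,0,0,-0.0244],[1,0.0303,-0.0218,0,0,0,-0.0259],[1,0.0315,-0.0201,0,0,0,-0.0259],[1,0.0307,-0.0174,0,0,0,-0.0244],[1,0.0278,-0.0139,0,0,0,-0.0215],[1,0.0226,-0.0101,0,0,0,-0.0172],[1,0.0152,-0.0061,0,0,0,-0.0114],[1,0.0056,-0.0021,0,0,0,-0.0041]]
  ]
}}

```text
t: 16.85
tool_pos: [0.4741, -0.0434, 0.2413]
tcp_rot: [180.0, 0.0, 92.2]
ft_force: [0.0, 0.3, 0.1]
opening: 0.0006
finger_force: 0.0
```

Call:
{"name": "play_rows", "arguments": {
  "plan": [
    [[1,0,0,0.01,0,0,0],[1,0,0,0.03,0,0,0],[1,0,0,0.04,0,0,0],[1,0,0,0.04,0,0,0],[1,0,0,0.04,0,0,0],[1,0,0,0.04,0,0,0],[1,0,0,0.03,0,0,0],[1,0,0,0.014,0,0,0],[1,0,0,0,0,0,0],[1,0,0,0,0,0,0]]
  ]
}}

```text
t: 17.68
tool_pos: [0.4749, -0.0452, 0.1191]
tcp_rot: [-180.0, -0.0, 92.0]
ft_force: [0.5, -0.6, -0.1]
opening: 0.0003
finger_force: 0.0
```

Call:
{"name": "play_rows", "arguments": {
  "plan": [
    [[1,-0.012,0,0,0,0,0],[1,-0.012,0,0,0,0,0],[1,-0.012,0,0,0,0,0],[1,-0.012,0,0,0,0,0],[1,-0.012,0,0,0,0,0],[1,-0.012,0,0,0,0,0],[1,-0.012,0,0,0,0,0],[1,-0.012,0,0,0,0,0],[1,-0.012,0,0,0,0,0],[1,-0.012,0,0,0,0,0],[1,-0.012,0,0,0,0,0],[1,0,0,0,0,0,0]]
  ]
}}

```text
t: 18.68
tool_pos: [0.477, -0.1128, 0.1191]
tcp_rot: [-180.0, 0.0, 91.9]
ft_force: [0.4, -0.5, 0.3]
opening: 0.0004
finger_force: 0.0
```

Call:
{"name": "play_rows", "arguments": {
  "plan": [
    [[1,-0.005,0,0,0,0,0],[1,-0.005,0,0,0,0,0],[1,-0.005,0,0,0,0,0],[1,-0.005,0,0,0,0,0],[1,0,0,0,0,0,0],[1,0,0,0,0,0,0]]
  ]
}}

```text
t: 19.18
tool_pos: [0.4774, -0.1213, 0.1192]
tcp_rot: [180.0, 0.0, 92.0]
ft_force: [-0.4, -0.0, -0.0]
opening: 0.0006
finger_force: 0.0
```

Call:
{"name": "play_rows", "arguments": {
  "plan": [
    [[1,-0.004,0,0,0,0,0],[1,-0.004,0,0,0,0,0],[1,0,0,0,0,0,0],[1,0,0,0,0,0,0]]
  ]
}}

```text
t: 19.52
tool_pos: [0.4775, -0.1242, 0.1192]
tcp_rot: [-180.0, -0.1, 92.0]
ft_force: [0.0, 2.5, -0.3]
opening: 0.0003
finger_force: 1.8
```

```bash
python3 ft.py
```

```text
[ 0.2255  4.0359 -0.3374] tool [4.025  0.3695 0.3402] [ 0.9564 -0.0627 -0.012 ] [ 0.4775 -0.1242  0.1192] [-179.9994   -0.0405   92.0468] 19.7167
```

Call:
{"name": "play_rows", "arguments": {
  "plan": [
    [[1,-0.002,0,0,0,0,0],[1,-0.002,0,0,0,0,0],[1,0,0,0,0,0,0],[1,0,0,0,0,0,0]]
  ]
}}

```text
t: 20.05
tool_pos: [0.4775, -0.1246, 0.1192]
tcp_rot: [-180.0, -0.2, 92.1]
ft_force: [-1.2, 9.1, 0.4]
opening: 0.0007
finger_force: 4.4
```

Call:
{"name": "play_rows", "arguments": {
  "plan": [
    [[1,0.012,0,0,0,0,0],[1,0.03,0,0,0,0,0],[1,0.04,0,0,0,0,0],[1,0.02,0,0,0,0,0],[1,0,0,-0.03,0,0,0],[1,0,0,-0.06,0,0,0],[1,0,0,-0.06,0,0,0],[1,0,0,-0.06,0,0,0],[1,0,0,-0.03,0,0,0],[1,0,0,0,0,0,0],[1,0,0,0,0,0,0],[1,0,0,0,0,0,0]]
  ]
}}

```text
t: 21.05
tool_pos: [0.4751, -0.0768, 0.2385]
tcp_rot: [-179.9, 0.0, 92.0]
ft_force: [0.7, 0.8, 0.1]
opening: 0.0006
finger_force: 0.0
```

```bash
python3 - <<'E'
from h import *
np.set_printoptions(precision=4,suppress=True)
T=snap('top','t5');S=snap('side','s5'); snap('wrist','w5')
a=cv2.imread('pics/t5.png')[170:262,240:340]; b=cv2.imread('pics/s5.png')[140:256,240:350]
z=lambda i:cv2.resize(i,(400,int(i.shape[0]*400/i.shape[1])),interpolation=cv2.INTER_CUBIC)
a,b=z(a),z(b); h=max(len(a),len(b)); p=lambda i:cv2.copyMakeBorder(i,0,h-len(i),0,0,0)
cv2.imwrite('pics/c5.png',np.hstack([p(a),p(b)]))
for an in (.5,.7,.8):
    y=.064-.07*np.sin(an-.5); z_=.06+.07*np.cos(an-.5); c=np.radians(2.1)
    X=[.5305-.054*np.cos(c)-y*np.sin(c),-.1862-.054*np.sin(c)+y*np.cos(c),z_]
    print(an,X,(proj(T|{} if 0 else T,X)-[240,170])*4,(proj(S,X)-[240,140])*400/110)
E
```

```text
0.5 [np.float64(0.4741910693787329), np.float64(-0.12422174306832004), np.float64(0.13)] [ 81.5912 233.4799] [231.8216 190.4038]
0.7 [np.float64(0.47470066805479355), np.float64(-0.13811925629487568), np.float64(0.1286046604488869)] [100.1837 232.2698] [240.8236 183.6076]
0.8 [np.float64(0.47494909632461885), np.float64(-0.14489426440996095), np.float64(0.12687355423879243)] [109.1822 231.8848] [244.9783 181.7531]
```

View pics/c5.png

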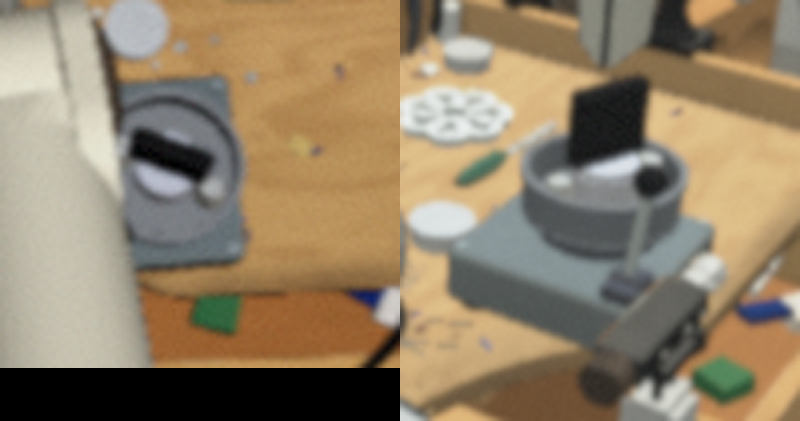

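The side crop shows the drum flat on the plate with both dies inside. The ball is at crop (251,180) against a predicted (245,182) for 0.8 rad, so the lever is on its stop. The robot is clear, so I'm handing in.

```bash
python3 -c "
from bench import hand_in
print(hand_in())"
```

```text
the job is handed in; nothing more can be done
None
```

I handed the job in at about 21 s. The drum is fully home and flat on the drive plate with both dies inside, the clutch lever is pushed over to its stop, and the arm is clear; hand-in gave no verdict.

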